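# Snap over the stop stand of the seedling rack

## Robot

A 6-joint arm with a two-finger parallel gripper is mounted at the origin on the work surface. World frame = base frame: x ahead of the robot, y to its left, z up, the work surface at z = 0. Lengths are in mm, angles in degrees, forces in N, time in s.
With the tool pointing down it reaches from about 275 to 1000 mm from the base axis. Payload 8.4 kg.
Tool frame: the origin (TCP) lies between the finger pads; the fingertips stand 14 mm ahead of it and the grasp point (between the pads) lies 5 mm behind it (tip_extent is the distance from the TCP to the fingertips, in mm); z points along the fingers, y is the line along which they close (so a half turn about z gives the same grasp; the last joint's range is limited). The gripper opens to 85 mm and grips with 20 to 120 N. Pads are 22 mm wide; open, the fingers measure 114 mm over their backs; the gripper's body (76 mm by 85 mm) begins 54 mm behind the grasp point. The pads swing forward as they close: fully open they stand 13 mm farther back than shut.
Start: joints at [-65.856, 20.225, 93.587, -0, 66.188, -0.138], TCP at [257.016, -569.711, 245.281] pointing down, gripper open.
Joint ranges: [-150.9, 150.9], [-52.94, 120.26], [3.33, 152.33], [-74.26, 254.26], [0, 154.13], [-172.89, 172.89]. Speed limits (degrees/s): [127.2, 127.2, 159.86, 180, 180, 180].

## Interface

Orientations are given as a 3x3 rotation matrix whose columns are the frame's x, y, z axes.
In Python, from station import get_obs, get_image, get_calibration, hand_in, search_frame, regions_of, tip_of, tip_extent gives the robot as it stands.
- The arm moves only by the tool play_rows, never from a script. Its argument "moves" is one flat list of numbers, 5 for each row, row after row: the opening, from 0 (shut) to 1 (fully open), then the shift along the tool's x, y, z in m, then the turn about the tool's z in degrees. In form: [hand, tx, ty, tz, yaw, hand, tx, ty, tz, yaw, ...]. A call has 1 to 10 rows; each row is the pose to reach, as a shift and turn from the pose commanded when the call began, along the tool's axes at that moment; what a row does not reach only later rows make up. A row lasts 1/12 s, in which the tool goes at most 41.7 mm and 7.16 degrees, less where a joint would pass 70% of its speed; a pose out of reach is approached as far as the arm can. A call with a gripper value outside its range is refused whole. The fingers move at their own pace and stop on an object; "grip_force" is the grip in N (left out, the last holds). Time passes only in rows, so rows that repeat a pose let the fingers close. It gives the time, the measured TCP pose, the force, the opening and the grip force at its end, in the units of the state.
- get_obs(): the state, without advancing time (a new reading comes with each control period).
- get_image(name): name is "side" or "top"; returns the picture (420x560x3 uint8, red, green, blue); there is no depth.
- get_calibration(name): a dict with "fx", "fy", "cx", "cy" (pixels), "view" (4x4, takes a point from world to camera coordinates). Camera axes: x right, y down, z forward; pixel columns grow to the right and rows downward; lengths in mm; the calibration is good to about 2 mm. A picture is of the moment at which its call begins. get_calibration takes no time and is no camera call.
- hand_in(): hands the job in; it is judged then, once.
Trained networks look in the newest picture that a camera, given by its name, has taken for a name from the list of things; names that differ only in an ending like _2 or _b are one class to them, and where a whole thing is asked for, a point or a joint stands for the part that bears it (a point fixed in the world has none). Each returns a list of dicts, best first, with "p" (0 to 1); they miss things now and then, are a little off and sometimes report something else, mostly with a low value. They report only what shows in the picture. A call takes as long as a camera call.
- search_frame(camera, target): "at" ([x, y, z] in mm, in world coordinates, good to about 4 mm: the middle of the surface that is visible of it).
- regions_of(camera, target): "region" (420x560 bool, what is visible of it).
- tip_of(camera, target): "at" ([x, y, z] in mm, in world coordinates, good to about 4 mm: a listed point, or the origin of a listed thing).
The state is a dict: "clock": time; "joint_pos": joint angles; "dq": joint speeds; "tau": joint torques, N m; "ee_pos": TCP position; "tool_rot": TCP orientation; "contact_force": force on the tool from outside, world axes, zero at the start; "ft_torque": the same for the moment, N m; "opening": finger opening in mm; "grasp_force": force on a finger pad.
Only numpy, scipy, OpenCV 4.12 (cv2) and the standard library are available. Lean on these libraries where they do the work, as an engineer would, in place of code of your own. Each camera call takes 0.05 s, during which the arm holds its last target. There are 200 camera calls.

## Task

Two plant racks stand on the growth-room bench, each with a yellow sprung stop stand parked leaning away from it, towards the robot. Secure the rack of green seedlings: push its stand up and over towards its rack until it snaps to its other stop, then let it be. Leave the stand of the rack with the dry brown stubble parked as it is.

Things in the scene. Friction and masses are not known exactly. Their poses are not given: they have to be found in the camera images.
- green_bay: Fixed aluminium plate (x -45..200, y +-100 mm) with a black rack of 6 pots of green seedlings (x 48..183, y +-93, top 87; leaves to 135) and a yellow stand, its pivot between lugs at y +-47 (top 46 high). Origin: bench level, below the pivot's middle; x towards the rack, away from the robot within 26 deg; y along the pivot axis; z up.
- green_stand (a joint): Green rack's yellow stand, rad: panel 60 wide, 8 thick, pivot 30 mm over the plate's origin, top edge 130 mm from the pivot. 0: parked, leaning 55 deg towards the robot (top edge x -106, 105 mm high); 0.96 upright; 1.40 far stop, leaning 25 deg to the rack. A spring drives it from about 0.7 to either stop: pushed past 0.9 it snaps over. Needs about 4 N at the top edge at first, then less.
- dry_bay: The bay to leave alone: same plate, rack, stand and axes as green_bay, but its six pots hold only dry straw-coloured stubble (up to 125 mm high). Origin at bench level, below the middle of its stand's pivot. Either bay may be left or right.
- dry_stand (a joint): Yellow stand of the dry rack, alike: 0 parked, leaning 55 deg towards the robot; 1.40 at its other stop. Must stay parked.

How it is judged (in metres and radians):
At the end, for the whole second after the job is handed in: The green seedlings' stand rests within 10 degrees of its far stop (above 1.22 rad), at rest; the dry plants' stand is still within 10 degrees of its parked stop (below 0.17 rad) (value of joint green_stand above 1.22 rad and value of joint dry_stand below 0.17 rad and velocity of joint green_stand between -0.1 and 0.1 rad/s); the robot touches nothing.
It fails at once if the dry plants' stand is pushed more than 20 degrees off its parked stop (value of joint dry_stand above 0.35 rad).
It also fails if it takes over 29 s, if anything falls off the work surface, if the arm or the gripper's body presses on something with over 40 N, if the wrist force passes 120 N, or if a joint passes its speed limit or range.

## Working session

There is one attempt and no reset: what is moved stays moved. The work goes in short steps, Python scripts to look and compute and a tool call to move; the robot and the scene stay as the last step left them, time stands still between calls to the robot, and variables do not carry over. Pictures are saved under pics/ and viewed, at most 10 in all, crops included, and the job is handed in when it is done.

Besides the shell and the picture viewer there is one more tool, called after "Request:" by a JSON object that holds its "name" and its "arguments", one argument or row to a line. play_rows: Moves the arm, as the interface text tells. Its arguments: {"type":"object","properties":{"moves":{"type":"array","items":{"type":"number"}},"grip_force":{"type":"number"}},"required":["moves"]}

```bash
mkdir -p pics; python3 - <<'E'
from station import *
import cv2,numpy as np
for n in("top","side"):
    cv2.imwrite(f"pics/{n}0.png",get_image(n)[:,:,::-1])
    for t in("green_bay","dry_bay","green_stand","dry_stand"):
        print(n,t,[(np.round(d["at"]),round(d["p"],2)) for d in tip_of(n,t)[:2]],[(np.round(d["at"]),round(d["p"],2)) for d in search_frame(n,t)[:2]])
o=get_obs();print(o["clock"],o["ee_pos"],np.round(o["tool_rot"],3),o["opening"])
E
```

```text
top green_bay [(array([ 552., -214.,    1.]), 0.57)] [(array([ 608., -185.,   77.]), 0.91)]
top dry_bay [(array([642., 202.,  -1.]), 0.7)] [(array([696., 204.,  78.]), 0.59)]Traceback (most recent call last):
  File "<stdin>", line 6, in <module>
ValueError: it knows: dry_bay, green_bay
```

```bash
python3 -c "
import cv2,numpy as np
a=[cv2.imread(f'pics/{n}0.png') for n in('top','side')]
cv2.imwrite('pics/both.png',cv2.resize(np.hstack(a),(800,300)))"
```

```text
[ WARN:0@0.011] global loadsave.cpp:275 findDecoder imread_('pics/side0.png'): can't open/read file: check file path/integrity
Traceback (most recent call last):
ValueError: all the input arrays must have same number of dimensions, but the array at index 0 has 3 dimension(s) and the array at index 1 has 1 dimension(s)
```

View pics/top0.png

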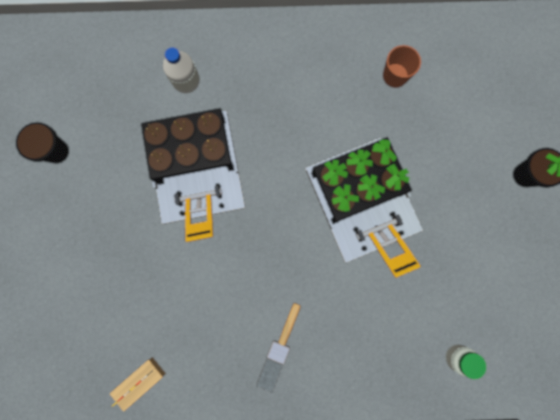

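The top view shows the green bay on the right, with its stand's pivot at about (383,228) and its top edge at about (405,268). The dry bay is on the left, with its stand at about (199,225). Next I'll work out the green bay's pose.

```bash
python3 - <<'E'
from station import *
import cv2,numpy as np
im=get_image("top");c=get_calibration("top");V=np.array(c["view"]);R,t=V[:3,:3],V[:3,3]
def bp(u,v,z):
    d=R.T@np.array([(u-c["cx"])/c["fx"],(v-c["cy"])/c["fy"],1]);o=-R.T@t
    return o+d*(z-o[2])/d[2]
def pr(p):
    q=R@p+t;return np.array([c["fx"]*q[0]/q[2]+c["cx"],c["fy"]*q[1]/q[2]+c["cy"]])
h=cv2.cvtColor(im,cv2.COLOR_RGB2HSV)
m=cv2.inRange(h,(15,150,120),(32,255,255));m[:,:330]=0;m[:180]=0;m[300:]=0;m[:,440:]=0
ct=max(cv2.findContours(m,0,2)[0],key=cv2.contourArea)
b=cv2.boxPoints(cv2.minAreaRect(ct));print("box",b.tolist())
s=b[np.argsort(b[:,1])]
for q in b: print(q,bp(*q,105).round())
a=regions_of("top","green_bay");
print([(np.round(d["at"]),round(d["p"],2)) for d in tip_of("top","green_bay")])
l,r=bp(359,234,46),bp(397,219,46);print("lugs",l,r,(l+r)/2)
# plate/rack: lug-axis yaw
d=l-r;print("yaw",np.degrees(np.arctan2(-d[0],d[1])))
cv2.imwrite("pics/crop.png",cv2.resize(im[120:290,290:450,::-1],None,fx=3.5,fy=3.5,interpolation=2))
cv2.imwrite("pics/side0.png",get_image("side")[:,:,::-1])
print([(np.round(d["at"]),round(d["p"],2)) for d in tip_of("side","green_bay")])
o=get_obs();print(o["clock"],o["ee_pos"],np.round(o["tool_rot"],3),o["opening"])
E
```

```text
box [[368.2667236328125, 234.76339721679688], [390.31524658203125, 220.53857421875], [419.61724853515625, 265.9566650390625], [397.5687255859375, 280.1814880371094]]
[368.26672 234.7634 ] [ 531. -172.  105.]
[390.31525 220.53857] [ 560. -220.  105.]
[419.61725 265.95667] [ 462. -275.  105.]
[397.56873 280.1815 ] [ 435. -227.  105.]
[(array([ 551., -216.,   -2.]), 0.78)]
lugs [ 536.80742173 -163.44435755   46.        ] [ 568.1172675  -251.39583889   46.        ] [ 552.46234461 -207.42009822   46.        ]
yaw 19.595219788450578
[(array([ 548., -210.,   -2.]), 0.59)]
0.5 [ 257.02390607 -569.67567612  245.23392861] [[ 0.912  0.411 -0.   ]
 [ 0.411 -0.912  0.   ]
 [ 0.    -0.    -1.   ]] 85.31415222403628
```

View pics/crop.png

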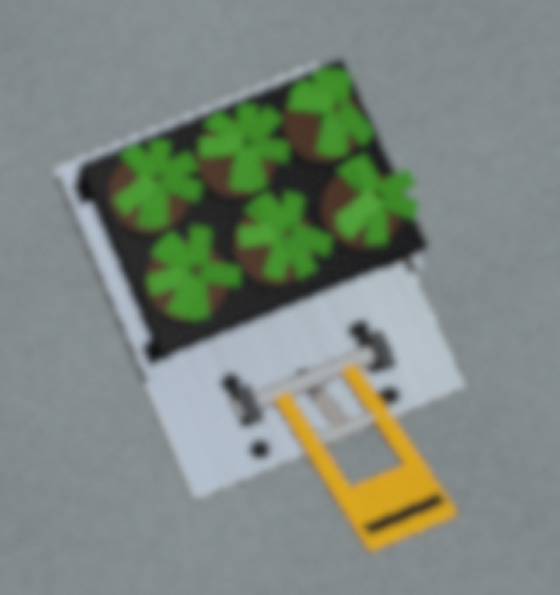

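View pics/side0.png

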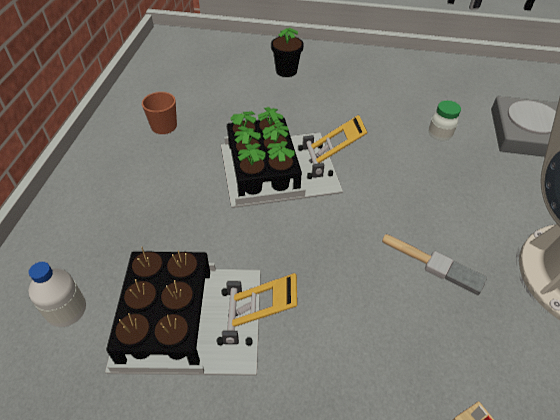

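The bay origin is about (551,-212) and its yaw about 20°. The top edge fits: measured 109 mm from the pivot against 106 expected. I'll shut the gripper, approach on the robot side and turn the tool's x axis onto the bay's x axis.

Request:
{"name": "play_rows", "arguments": {
  "moves": [0, 0.033, -0.027, 0, 4, 0, 0.066, -0.054, 0, 4, 0, 0.1, -0.081, 0, 4, 0, 0.133, -0.108, 0, 4, 0, 0.166, -0.135, 0, 4, 0, 0.199, -0.162, 0, 4, 0, 0.232, -0.19, 0, 4, 0, 0.266, -0.217, 0, 4, 0, 0.266, -0.217, 0.04, 4, 0, 0.266, -0.217, 0.08, 4]
}}

```text
clock: 1.33
ee_pos: [413.4, -261.0, 166.8]
tool_rot: [[0.937, 0.35, 0.006], [0.35, -0.937, -0.003], [0.005, 0.005, -1.0]]
contact_force: [0.1, -0.7, -1.2]
opening: -0.2
grasp_force: 0.0
```

```bash
python3 - <<'E'
from station import *
import cv2,numpy as np
o=get_obs();p=o["ee_pos"];R=o["tool_rot"];print(o["clock"],p,np.round(R,3),o["opening"],o["contact_force"])
print("tip",tip_extent() if callable(tip_extent) else tip_extent)
X=np.array([.94,.342]);Y=np.array([-.342,.94]);d=p[:2]-[551,-212];print("bay xy",d@X,d@Y,"toolx yaw",np.degrees(np.arctan2(R[1,0],R[0,0])))
cv2.imwrite("pics/s1.png",get_image("side")[80:240,200:440,::-1].repeat(3,0).repeat(3,1))
E
```

```text
1.3333 [ 413.38395146 -261.01093607  166.78321516] [[ 0.937  0.35   0.006]
 [ 0.35  -0.937 -0.003]
 [ 0.005  0.005 -1.   ]] -0.1614729606123251 [ 0.0674021  -0.7237241  -1.20632568]
tip 14.0
bay xy -146.12082576271732 0.9944086896631925 toolx yaw 20.485059316725792
```

View pics/s1.png

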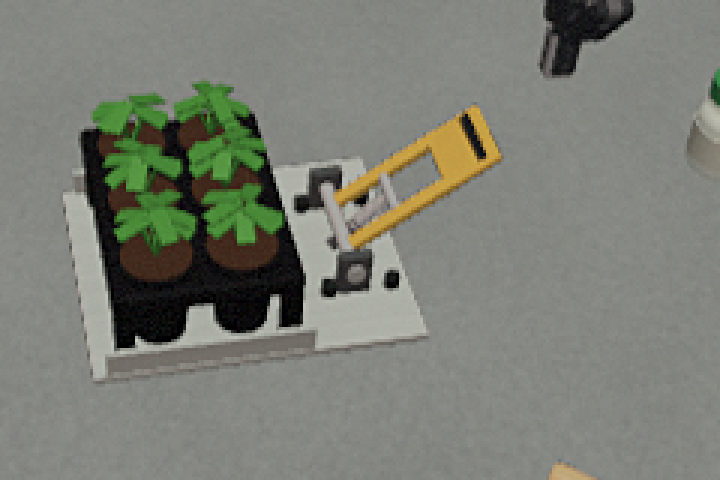

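The shut fingers hang clear on the robot side of the stand, in line with it. I'll lower them so the tips pass about 25 mm below the top edge, then move in to touch.

Request:
{"name": "play_rows", "arguments": {
  "moves": [0, 0, 0, 0.036, 0, 0, 0, 0, 0.072, 0, 0, 0, 0, 0.072, 0, 0, 0.01, 0, 0.072, 0, 0, 0.018, 0, 0.072, 0, 0, 0.026, 0, 0.07, 0, 0, 0.034, 0, 0.066, 0, 0, 0.034, 0, 0.066, 0]
}}

```text
clock: 2.05
ee_pos: [442.0, -251.9, 102.1]
tool_rot: [[0.937, 0.349, -0.002], [0.349, -0.937, -0.003], [-0.003, 0.002, -1.0]]
contact_force: [-15.5, -11.6, 9.5]
opening: 0.1
grasp_force: 8.8
```

The contact force is about 19 N back and 9.5 N up. That means the edge is rubbing upwards along the fingers, so the push should lift along the edge's arc. I'll follow the arc.

Request:
{"name": "play_rows", "arguments": {
  "moves": [0, 0.002, 0, -0.005, 0, 0, 0.006, 0, -0.01, 0, 0, 0.011, 0, -0.015, 0, 0, 0.017, 0, -0.02, 0, 0, 0.024, 0, -0.026, 0, 0, 0.031, 0, -0.031, 0, 0, 0.031, 0, -0.031, 0]
}}

```text
clock: 2.63
ee_pos: [473.7, -240.4, 133.8]
tool_rot: [[0.938, 0.347, 0.004], [0.347, -0.938, -0.002], [0.003, 0.003, -1.0]]
contact_force: [-3.6, -1.5, 3.3]
opening: 0.3
grasp_force: 2.0
```

```bash
python3 - <<'E'
from station import *
import cv2
cv2.imwrite("pics/s2.png",get_image("side")[60:220,200:440,::-1].repeat(3,0).repeat(3,1))
E
```

```text
(no output)
```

View pics/s2.png

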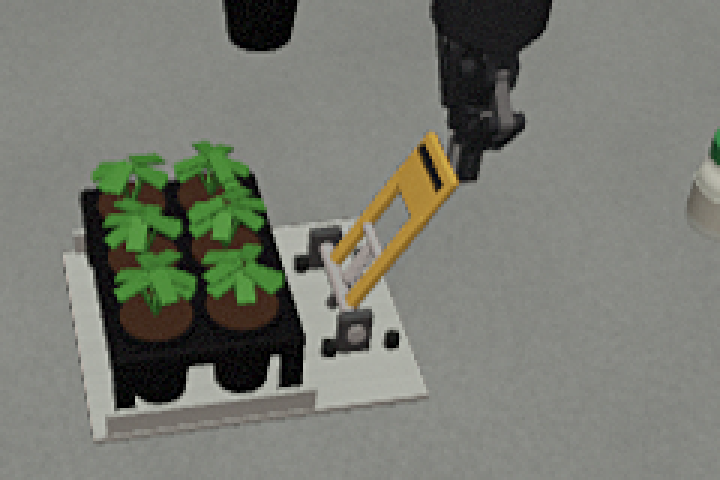

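The stand is rising cleanly at the fingertips, with about 4 N at the edge. I'll carry on past upright.

Request:
{"name": "play_rows", "arguments": {
  "moves": [0, 0.01, 0, -0.006, 0, 0, 0.02, 0, -0.011, 0, 0, 0.031, 0, -0.016, 0, 0, 0.041, 0, -0.02, 0, 0, 0.053, 0, -0.023, 0, 0, 0.064, 0, -0.023, 0, 0, 0.075, 0, -0.023, 0, 0, 0.082, 0, -0.023, 0, 0, 0.082, 0, -0.023, 0]
}}

```text
clock: 3.43
ee_pos: [549.6, -210.9, 152.9]
tool_rot: [[0.938, 0.348, 0.0], [0.348, -0.938, 0.0], [0.0, -0.0, -1.0]]
contact_force: [0.2, -0.3, 0.6]
opening: 0.0
grasp_force: 0.0
```

Request:
{"name": "play_rows", "arguments": {
  "moves": [0, -0.03, 0, -0.01, 0, 0, -0.06, 0, -0.03, 0, 0, -0.09, 0, -0.06, 0, 0, -0.12, 0, -0.09, 0, 0, -0.12, 0, -0.09, 0, 0, -0.12, 0, -0.09, 0]
}}

```text
clock: 3.93
ee_pos: [435.0, -254.1, 244.9]
tool_rot: [[0.939, 0.345, 0.003], [0.345, -0.939, -0.002], [0.002, 0.002, -1.0]]
contact_force: [-0.1, 0.1, -0.2]
opening: -0.1
grasp_force: 0.0
```

```bash
python3 - <<'E'
from station import *
import cv2
cv2.imwrite("pics/s3.png",get_image("side")[:,:,::-1])
o=get_obs();print(o["clock"],o["ee_pos"],o["contact_force"])
E
```

```text
3.9833 [ 435.38319653 -253.50466035  243.59662141] [-0.09180806  0.29164206 -1.14166115]
```

View pics/s3.png

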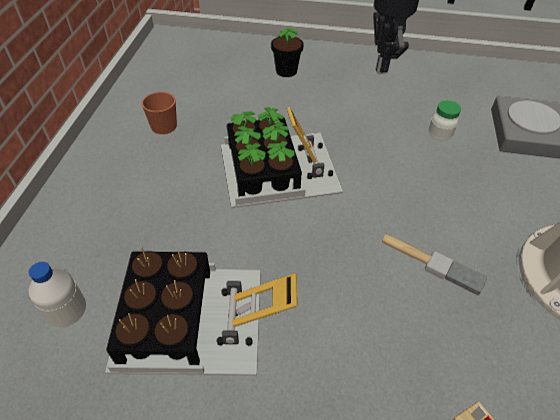

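The green stand now leans towards its rack, with its top at about (291,109). The dry stand is still parked at about (270,300), and the gripper is clear of everything.

```bash
python3 -c "
from station import *
print(hand_in())"
```

```text
the job is handed in; nothing more can be done
None
```

The green seedlings' stand snapped over to its far stop, the dry rack's stand stayed parked, and I handed the job in at about 4 s with the robot clear of everything; no verdict came back.

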